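# Slide the glass block along the rail into the nest by the ray box

## Task

Set up the refraction plate: with the fingertips, push the oblong glass block flat against the long metal rail, in the open stretch between the two corner nests, then slide it along the rail into the nest at the end where the black ray box stands (not the white screen), until it sits flush against both rail and end stop, and take the hand away. Do not pick the block up or tip it: it stays flat on the plate all the way. Leave the prism, the disc and the other things on the table where they are.

Things in the scene. Friction and masses are not known exactly. Their poses are not given: they have to be found in the camera images.
- plate: White refraction plate, fixed: 200 mm (x) by 400 mm (y), 12 mm thick, yaw within 0.25 rad. Origin: centre of its underside on the table; x points away from the robot to the rail, y left along the rail, z up. Working face at z = 12 mm. Along the far edge an aluminium rail, guiding face at x = 90 mm, 10 mm wide, top at z = 22 mm. A corner nest at each end of the rail (see nest_left, nest_right).
- block: Oblong glass block, loose, the only oblong one: 36 mm (its x) by 60 mm (its y), 14 mm high, about 76 g (varies by a third). Origin: centre of its underside. Starts near the middle of the plate, its centre 55 to 90 mm from the rail face, long side up to 0.6 rad off the rail. It slides easily on the plate (friction about 0.3): fingertips pressed on its top with 10 to 15 N drag it along, and slip on it once it is stopped.
- block_center (a point): Centre of the glass block, half-way up (7 mm above its underside, so 19 mm above the table when it lies on the plate); same axes as the block.
- nest_left (a point): Place of the centre of the block's underside when home in the left nest: x 72, y 150, z 12 mm in the plate's frame. The nest is a slot 40 mm wide, 40 mm deep, open upwards and towards mid-rail: the rail; an end stop (inner face y = 180 mm, 12 mm thick, x 40 to 100 mm, top z = 20 mm); a cheek along the rail (x 40 to 50, y 140 to 180 mm, top z = 20 mm).
- nest_right (a point): The same for the right nest, a mirror image: x 72, y -150, z 12 mm in the plate's frame; its end stop's inner face is at y = -180 mm, its mouth at y = -140 mm. Axes of both points as the plate's.
- raybox: The black ray box, fixed on the table just beyond one end of the plate, left or right (it varies): 64 by 75 mm, 56 mm high, a small window in both ends. Origin at the centre of its underside. It marks the nest to use.
- screen: The small white screen on a wooden foot (85 by 45 mm, 67 mm high), fixed on the table beyond the other end of the plate. Origin at the centre of its underside.
- prism: Triangular glass prism standing on the plate near its front edge, loose, sides 43 mm, 18 mm high (corners 25 mm from the centre). Origin at the centre of its underside. Leave it.
- disc: Round glass disc on the plate near its front edge, loose, 42 mm across, 14 mm high. Origin at the centre of its underside. Leave it.
- stopwatch: Black stopwatch lying on the table beyond the rail, loose, 58 mm across, 16 mm high. Origin at the centre of its underside. Leave it.
- weight: Brass weight with a knob, on the table beyond the rail, loose, 32 mm across, 46 mm high. Origin at the centre of its underside. Leave it.
- calculator: Black pocket calculator on the table far to the left, loose, 150 by 78 mm, 14 mm high. Origin at the centre of its underside. Leave it.
- beaker: Glass beaker on the table far to the right, loose, 68 mm across, 90 mm high. Origin at the centre of its underside. Leave it.
Mind the look-alikes: they are no part of the job. Leave any orange look-alike of the block alone.

How it is judged:
On the way, in this order (a step that is already met when the one before it is completed fails the run):
1. the block lies with its long side flat against the rail (within 4 mm and 0.1 rad), still outside both nests (x of block_center in the frame of plate above 0.068 m and angle between the y axis of block and the y axis of plate, either way round below 0.1 rad and z of block_center in the frame of plate below 0.0215 m and y of block_center in the frame of plate between -0.112 and 0.112 m), for 0.1 s.
2. the block is home in the nest by the ray box (x of block_center in the frame of plate above 0.069 m and angle between the y axis of block and the y axis of plate, either way round below 0.07 rad and z of block_center in the frame of plate below 0.0215 m and ((y of raybox in the frame of plate above 0 m and y of block_center in the frame of plate above 0.1465 m) or (y of raybox in the frame of plate below 0 m and y of block_center in the frame of plate below -0.1465 m))), for 0.1 s.
At the end, for the whole second after the job is handed in: The block lies flat on the plate, at rest and released, in the nest at the ray box's end, within 3 mm of the rail, within 3.5 mm of the end stop and within 0.07 rad of the rail's direction; the bystanders are within 12 mm of where they began (all of step 2 and linear speed of block below 0.01 m/s and distance of each of prism, disc, stopwatch, weight, calculator, beaker from where it was at the start of the episode below 0.012 m); the robot touches nothing.
It fails at once if the block is lifted more than 6 mm off the plate (z of block_center in the frame of plate above 0.025 m).
It fails at once if the block is tipped by more than 0.25 rad (angle between block's own z axis and vertical above 0.25 rad).
It fails at once if the prism, the glass disc or another bystander is moved more than 12 mm (distance of any of prism, disc, stopwatch, weight, calculator, beaker from where it was at the start of the episode above 0.012 m).
It also fails if it takes over 45 s, if anything falls off the work surface, if the arm or the gripper's body presses on something with over 40 N, if the wrist force passes 120 N, or if a joint passes its speed limit or range.

## Robot

A 7-joint arm with a two-finger parallel gripper is mounted at the origin on the work surface. World frame = base frame: x ahead of the robot, y to its left, z up, the work surface at z = 0. Lengths are in m, angles in rad, forces in N, time in s.
With the tool pointing down it reaches from about 0.4 to 0.875 m from the base axis. Payload 4.4 kg.
Tool frame: the origin (TCP) lies between the finger pads; the fingertips stand 11 mm ahead of it and the grasp point (between the pads) lies 8 mm behind it; z points along the fingers, y is the line along which they close (so a half turn about z gives the same grasp; the last joint's range is limited). The gripper opens to 85 mm and grips with 20 to 120 N. Pads are 22 mm wide; open, the fingers measure 114 mm over their backs; the gripper's body (76 mm by 85 mm) begins 54 mm behind the grasp point. The pads swing forward as they close: fully open they stand 13 mm farther back than shut.
Start: joints at [-1.324, 0.628, 0.038, 1.517, -0.027, 0.996, -0.02], TCP at [0.2, 0.618, 0.242] pointing down, gripper open.
Joint ranges: [-3.06, 3.06], [-0.37, 2.12], [-1.25, 1.32], [0.18, 2.47], [-1.1, 4.24], [0.23, 1.98], [-2.94, 2.94]. Speed limits (rad/s): [2.57, 2.57, 3.14, 3.14, 3.14, 3.14, 3.14].

## Interface

Orientations are given as a 3x3 rotation matrix whose columns are the frame's x, y, z axes.
In Python, from rig import monitor, capture, camera_model, job, search_frame, trace gives the robot as it stands.
- The arm moves only by the tool move_arm, never from a script. Its argument "targets" is a list of rows, each a list of 3 entries, a list of its own where there are three numbers: the shift along the tool's x, y, z in mm, then the turn, a rotation vector about the tool's x, y, z in rad, then the finger opening in mm, from 0 to 85.4. In form: [[[x, y, z], [rx, ry, rz], grip], ...]. A call has 1 to 12 rows; each row is the pose to reach, as a shift and turn from the pose commanded when the call began, along the tool's axes at that moment; what a row does not reach only later rows make up. A row lasts 1/10 s, in which the tool goes at most 50 mm and 8.59 degrees, less where a joint would pass 70% of its speed; a pose out of reach is approached as far as the arm can. A call with a gripper value outside its range is refused whole. The fingers move at their own pace and stop on an object; "force" is the grip in N (left out, the last holds). Time passes only in rows, so rows that repeat a pose let the fingers close. It gives the time, the measured TCP pose, the force, the opening and the grip force at its end, in the units of the state.
- monitor.get_obs(): the state, without advancing time (a new reading comes with each control period).
- capture(name): name is "scene" or "top" or "wrist"; returns (picture, depth): 384x512x3 uint8, red, green, blue; 384x512 float32, m along the optical axis (not along the pixel's ray), 0 where there is no reading.
- camera_model(name): a dict with "vertical_fov" (degrees; the focal length in pixels is half the picture's height over the tangent of half this angle, whatever the lens; pixels are square), "cx", "cy" (the principal point, pixels), "pose" (4x4, takes a point from camera to world coordinates). Camera axes: x right, y down, z forward; pixel columns grow to the right and rows downward; lengths in m; the calibration is good to about 2 mm. A picture is of the moment at which its call begins: read the wrist's pose just before it. camera_model takes no time and is no camera call; for the wrist camera it gives the pose at the moment of the call.
- job.close_job(): hands the job in; it is judged then, once.
Trained networks look in the newest picture that a camera, given by its name, has taken for a name from the list of things; names that differ only in an ending like _2 or _b are one class to them, and where a whole thing is asked for, a point or a joint stands for the part that bears it (a point fixed in the world has none). Each returns a list of dicts, best first, with "conf" (0 to 1); they miss things now and then, are a little off and sometimes report something else, mostly with a low value. They report only what shows in the picture. A call takes as long as a camera call. They do not tell look-alikes from the thing itself.
- search_frame(camera, query): "centre" ([x, y, z] in m, in world coordinates, good to about 4 mm: the middle of the surface that is visible of it).
- trace(camera, query): "region" (384x512 bool, what is visible of it).
The state is a dict: "time_s": time; "q": joint angles; "joint_vel": joint speeds; "tau": joint torques, N m; "ee_pos": TCP position; "eef_rot": TCP orientation; "ft_force": force on the tool from outside, world axes, zero at the start; "moment": the same for the moment, N m; "gripper_width": finger opening in m; "gripper_force": force on a finger pad.
Only numpy, scipy, OpenCV 4.12 (cv2) and the standard library are available. Lean on these libraries where they do the work, as an engineer would, in place of code of your own. Each camera call takes 0.05 s, during which the arm holds its last target. There are 200 camera calls.

## Working session

There is one attempt and no reset: what is moved stays moved. The work goes in short steps, Python scripts to look and compute and a tool call to move; the robot and the scene stay as the last step left them, time stands still between calls to the robot, and variables do not carry over. Pictures are saved under pics/ and viewed, at most 10 in all, crops included, and the job is handed in when it is done.

Besides the shell and the picture viewer there is one more tool, called after "Call:" by a JSON object that holds its "op" and its "data". move_arm: Moves the arm, as the interface text tells. Its arguments: {"type":"object","properties":{"targets":{"type":"array"},"force":{"type":"number"}},"required":["targets"]}

```bash
mkdir -p pics; ls
cat > h.py <<'E'
import numpy as np, cv2
from rig import monitor, capture, camera_model, job, search_frame, trace
def K(n):
    m=camera_model(n); f=192/np.tan(np.radians(m['vertical_fov'])/2); return f,m['cx'],m['cy'],np.array(m['pose'])
def cloud(n,d):
    f,cx,cy,T=K(n); v,u=np.mgrid[:384,:512]
    P=np.stack([(u-cx)/f*d,(v-cy)/f*d,d,np.ones_like(d)],-1)@T.T
    return P[...,:3]
def onplane(n,u,v,z):
    f,cx,cy,T=K(n); r=T[:3,:3]@np.array([(u-cx)/f,(v-cy)/f,1]); return T[:3,3]+r*(z-T[2,3])/r[2]
E
python3 - <<'E'
from h import *
im={}
for n in('top','scene'):
    p,d=capture(n); cv2.imwrite(f'pics/{n}0.png',cv2.resize(p[...,::-1],(800,600),interpolation=cv2.INTER_CUBIC))
    np.savez(f'{n}0.npz',p=p,d=d,pose=K(n)[3])
    for q in('plate','block','raybox','screen','prism','disc'):
        print(n,q,[(np.round(r['centre'],3).tolist(),round(r['conf'],2)) for r in search_frame(n,q)][:4])
print(K('top'))
o=monitor.get_obs();print(o['time_s'],o['ee_pos'],o['eef_rot'],o['gripper_width'])
E
```

```text
pics
top plate [([0.52, -0.027, 0.012], 0.83)]
top block [([0.333, 0.054, 0.014], 0.84), ([0.454, 0.259, 0.011], 0.76), ([0.53, 0.014, 0.026], 0.68), ([0.76, -0.044, 0.019], 0.61)]
top raybox [([0.584, -0.274, 0.055], 0.55)]
top screen [([0.584, 0.225, 0.01], 0.94)]
top prism [([0.585, -0.272, 0.058], 0.49), ([0.45, -0.17, 0.031], 0.48)]
top disc [([0.458, 0.116, 0.027], 0.62)]
scene plate [([0.542, -0.009, 0.01], 0.58), ([0.545, 0.016, 0.024], 0.17), ([0.505, -0.47, 0.064], 0.16)]
scene block [([0.344, 0.061, 0.013], 0.66), ([0.542, -0.002, 0.006], 0.63), ([0.356, -0.051, 0.016], 0.58), ([0.459, 0.262, 0.01], 0.57)]
scene raybox [([0.608, -0.261, 0.043], 0.93), ([0.682, -0.098, 0.026], 0.68)]
scene screen [([0.6, 0.23, 0.012], 0.61), ([0.54, -0.007, 0.01], 0.4), ([0.541, 0.016, 0.024], 0.32)]
scene prism [([0.451, -0.162, 0.028], 0.57)]
scene disc []
(np.float64(377.2659616476716), 257.76109880354284, 189.5977829048137, array([[ 0.01001076, -0.99285545,  0.11890263,  0.43729018],
       [-0.99981443, -0.01189558, -0.01515271,  0.01247178],
       [ 0.01645886, -0.11872887, -0.99279029,  1.12242717],
       [ 0.        ,  0.        ,  0.        ,  1.        ]]))
0.7 [0.20000341 0.61848635 0.24232871] [[-9.51451571e-01  3.07798485e-01 -2.69211696e-05]
 [ 3.07798483e-01  9.51451570e-01  6.17551085e-05]
 [ 4.46223179e-05  5.04706998e-05 -9.99999998e-01]] 0.08542983076971127
```

View pics/top0.png

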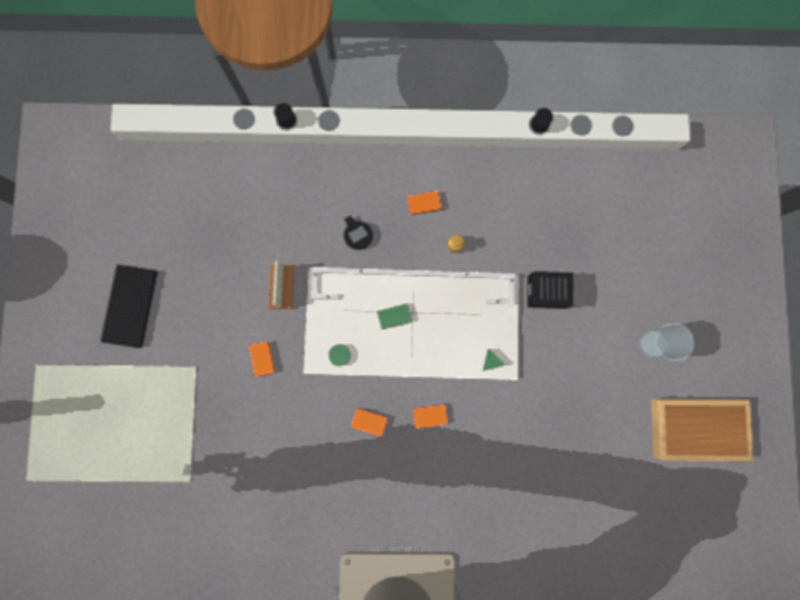

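View pics/scene0.png

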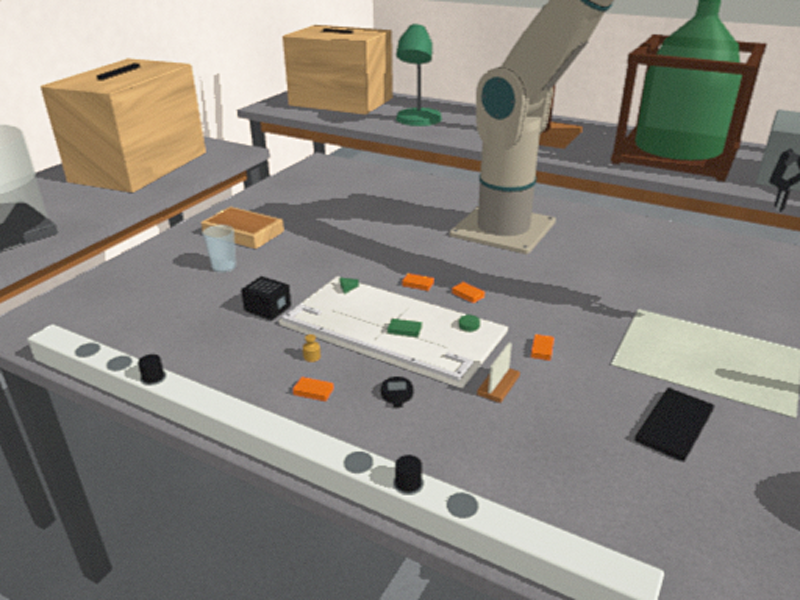

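The only green oblong on the plate is the block, top view (394,316). The four orange ones, at (425,203), (262,358), (369,422) and (431,416), are look-alikes lying off the plate. The black ray box is at (550,290), to the right, so the target is the right nest (−y). I'll confirm with a crop and measure.

```bash
cat > m.py <<'E'
from h import *
def green(p):
    h=cv2.cvtColor(p,cv2.COLOR_RGB2HSV); return cv2.inRange(h,(60,60,30),(95,255,255))
def blobs(n,p,z,lo=60,hi=4000):
    c,_=cv2.findContours(green(p),cv2.RETR_EXTERNAL,cv2.CHAIN_APPROX_NONE); out=[]
    for k in c:
        if not lo<cv2.contourArea(k)<hi: continue
        w=np.array([onplane(n,u,v,z)[:2] for u,v in k[:,0]])
        out.append((k[:,0].mean(0),cv2.minAreaRect((w*1000).astype(np.float32))))
    return out
E
python3 - <<'E'
from m import *
for n in('top','scene'):
    s=np.load(n+'0.npz'); p,d=s['p'],s['d']
    for c,r in blobs(n,p,.024):
        C=cloud(n,d); u,v=c.astype(int); print(n,c.round(),np.round(r[0]),np.round(r[1]),round(r[2],1),'depth z',C[v,u].round(3))
# two-view height of block via ray intersection
    if n=='top':
        g=cv2.inRange(cv2.cvtColor(p,cv2.COLOR_RGB2HSV),(0,0,170),(180,60,255)); g[:160]=0
        c,_=cv2.findContours(g,cv2.RETR_EXTERNAL,cv2.CHAIN_APPROX_NONE)
        for k in c:
            if cv2.contourArea(k)>3000:
                w=np.array([onplane(n,u,v,.012)[:2] for u,v in k[:,0]])
                print('white',k[:,0].mean(0),cv2.minAreaRect((w*1000).astype(np.float32)))
        cv2.imwrite('pics/crop.png',cv2.resize(p[165:250,185:375,::-1],None,fx=4,fy=4,interpolation=cv2.INTER_CUBIC))
E
```

```text
top [314. 231.] [ 448. -167.] [33. 29.] 45.3 depth z [ 0.453 -0.167  0.033]
top [217. 227.] [459. 113.] [35. 35.] 1.2 depth z [0.461 0.115 0.027]
top [252. 202.] [532.  12.] [32. 56.] 16.0 depth z [0.532 0.012 0.029]
top [62.  4.] [1136.  606.] [ 33. 381.] 1.2 depth z [ 1.549  0.953 -0.618]
white [ 67.21689498 268.78310502] ((331.5400085449219, 527.8423461914062), (205.88375854492188, 294.3758544921875), 0.3994606137275696)
white [263.55392157 206.81127451] ((520.4697875976562, -21.405593872070312), (401.5702209472656, 203.1372528076172), 88.91815948486328)
scene [258. 209.] [536.  11.] [48. 59.] 16.1 depth z [0.543 0.014 0.029]
scene [300. 206.] [462. 112.] [54. 36.] 24.9 depth z [0.468 0.111 0.027]
scene [268.  74.] [-681. -599.] [212. 157.] 29.4 depth z [-0.664 -0.596  0.03 ]
scene [318.  62.] [-1062.  -450.] [569. 117.] 23.3 depth z [ 0.063 -0.016  0.34 ]
scene [440.  71.] [-1259.   191.] [1211.  374.] 3.2 depth z [-0.624  0.294  0.18 ]
scene [266.  29.] [-1851. -1244.] [972. 164.] 27.0 depth z [-0.589 -0.57   0.29 ]
scene [450.  23.] [-3070.    16.] [1954.  357.] 6.3 depth z [-0.688  0.285  0.371]
```

View pics/crop.png

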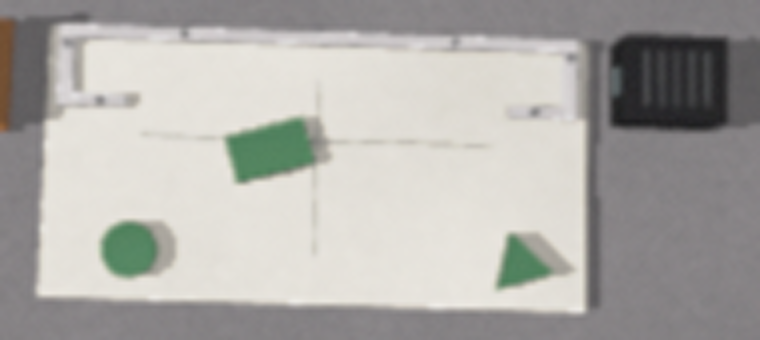

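The crop shows the green oblong block at (270,150). The disc and prism stand near the front edge, and the ray box is beyond the right end. I'm moving to a spot in front of the block at height, then looking with the wrist camera.

Call:
{"op": "move_arm", "data": {"targets": [[[-453,-490,50],[0,0,-0.294],40],[[-453,-490,50],[0,0,-0.294],40],[[-453,-490,50],[0,0,-0.294],40],[[-453,-490,50],[0,0,-0.294],40],[[-453,-490,50],[0,0,-0.294],40],[[-453,-490,50],[0,0,-0.294],40],[[-453,-490,50],[0,0,-0.294],40],[[-453,-490,50],[0,0,-0.294],40],[[-453,-490,50],[0,0,-0.294],40],[[-453,-490,50],[0,0,-0.294],40],[[-453,-490,50],[0,0,-0.294],40],[[-453,-490,50],[0,0,-0.294],40]]}}

```text
time_s: 1.9
ee_pos: [0.4521, 0.0736, 0.1977]
eef_rot: [[-1.0, 0.019, 0.001], [0.019, 1.0, 0.0], [-0.001, 0.0, -1.0]]
ft_force: [1.0, 0.5, 0.6]
gripper_width: 0.0402
gripper_force: 0.0
```

Call:
{"op": "move_arm", "data": {"targets": [[[-28,-62,0],[0,0,0],40],[[-28,-62,0],[0,0,0],40],[[-28,-62,0],[0,0,0],40]]}}

```text
time_s: 2.2
ee_pos: [0.4794, 0.0092, 0.1976]
eef_rot: [[-1.0, 0.026, 0.001], [0.026, 1.0, -0.001], [-0.001, -0.001, -1.0]]
ft_force: [0.2, 0.3, -0.4]
gripper_width: 0.0401
gripper_force: 0.0
```

Run:
```python
from m import *
o=monitor.get_obs(); print(o['ee_pos'].__repr__(), np.round(o['q'],2))
p,d=capture('wrist'); np.savez('w1.npz',p=p,d=d)
cv2.imwrite('pics/w1.png',cv2.resize(p[...,::-1],(800,600)))
print(K('wrist')[3].round(3))
for c,r in blobs('wrist',p,.026,300,99999): print(c.round(),np.round(r[0],1),np.round(r[1],1),round(r[2],1))
C=cloud('wrist',d); np.save('C1.npy',C)
```

```text
array([0.47937348, 0.00917766, 0.19759529]) [-0.06  0.45 -0.03  2.03  0.02  0.66  1.44]
[[ 0.022  0.965  0.26   0.411]
 [ 1.    -0.021 -0.005  0.013]
 [ 0.001  0.26  -0.966  0.328]
 [ 0.     0.     0.     1.   ]]
[260. 220.] [527.3  14.5] [37.1 58.6] 16.5
[ 74. 147.] [ 453.4 -164.2] [36.1 48.8] 17.0
[361. 148.] [454.8 114.1] [41.7 38.6] 77.4
```

View pics/w1.png

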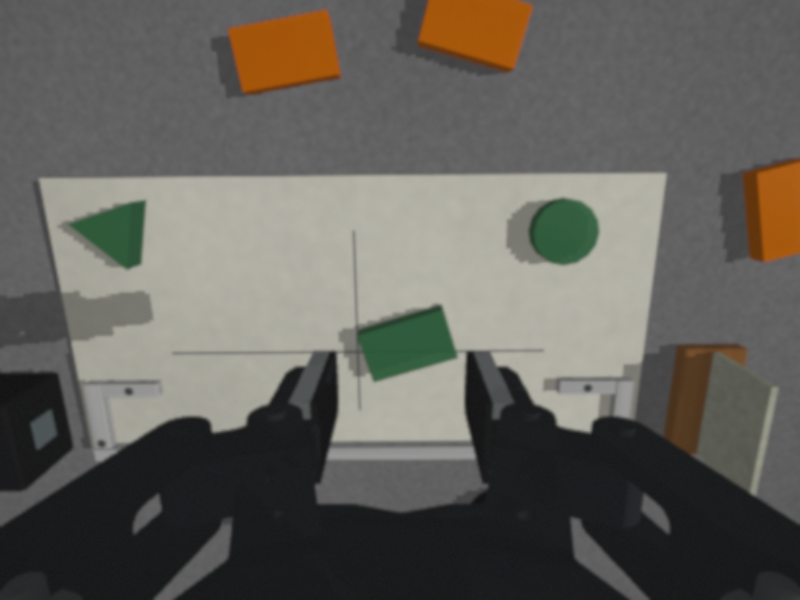

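The wrist view has +x pointing down and +y to the right. The block is at (408,343), the near plate edge runs along row ≈176, the rail along row ≈450 and the right nest is at (130,400). Next I'm computing the plate frame.

Run:
```python
from m import *
f=lambda u,v,z=.012: (onplane('wrist',u*.64,v*.64,z)*1000).round(1)[:2]
for k,a in dict(nearR=(40,179),nearL=(666,173),cross=(357,351),axR=(172,352),axL=(544,350)).items(): print(k,f(*a))
print('rail top face edge z22',f(330,447,.022),f(470,447,.022), 'far edge',f(330,460,.022),f(470,460,.022))
print('cheekR inner top z20', f(161,396,.020),'cheekR outer',f(161,383,.020),'stopR inner', f(112,420,.020),'stopL inner',f(614,420,.02),'cheekL mouth',f(558,386,.02))
C=np.load('C1.npy')*1000
for k,(u,v) in dict(block=(408,343),plate=(300,280),table=(400,120),disc=(564,231)).items(): print(k,C[int(v*.64),int(u*.64)].round(1))
```

```text
nearR [ 416.3 -215.5]
nearL [421.2 181.5]
cross [537.4 -19.6]
axR [ 535.3 -148.6]
axL [539.5 110.8]
rail top face edge z22 [606.3 -41.1] [608.5  58.9] far edge [616.9 -41.8] [619.1  59.1]
cheekR inner top z20 [ 564.7 -156.9] cheekR outer [ 554.9 -155.5] stopR inner [ 582.6 -194.4] stopL inner [590.4 160.8] cheekL mouth [563.2 119.5]
block [526.8  15.9  24.5]
plate [485.8 -55.7  10.7]
table [384.   13.8  -1.2]
disc [454.1 114.4  23.7]
```

Call:
{"op": "move_arm", "data": {"targets": [[[5,5,50],[0,0,-0.01],44],[[5,5,100],[0,0,-0.01],44],[[5,5,140],[0,0,-0.01],44],[[5,5,160],[0,0,-0.01],44],[[5,5,170],[0,0,-0.01],44],[[5,5,170],[0,0,-0.01],44]]}}

```text
time_s: 2.85
ee_pos: [0.4717, 0.0204, 0.026]
eef_rot: [[-1.0, 0.005, -0.004], [0.005, 1.0, 0.001], [0.004, 0.001, -1.0]]
ft_force: [0.4, 0.0, 0.6]
gripper_width: 0.0439
gripper_force: 0.0
```

Call:
{"op": "move_arm", "data": {"targets": [[[-8,-5,0],[0,0,0.012],44],[[-16,-5,0],[0,0,0.012],44],[[-22,-5,0],[0,0,0.012],44],[[-28,-5,0],[0,0,0.012],44],[[-34,-5,0],[0,0,0.012],44],[[-40,-5,0],[0,0,0.012],44],[[-46,-5,0],[0,0,0.012],44],[[-52,-5,0],[0,0,0.012],44],[[-58,-5,0],[0,0,0.012],44],[[-64,-5,0],[0,0,0.012],44],[[-70,-5,0],[0,0,0.012],44],[[-74,-5,0],[0,0,0.012],44]]}}

```text
time_s: 4.05
ee_pos: [0.5479, 0.0124, 0.0275]
eef_rot: [[-1.0, 0.021, 0.0], [0.021, 1.0, 0.0], [-0.0, 0.0, -1.0]]
ft_force: [0.1, 0.3, -0.3]
gripper_width: 0.044
gripper_force: 0.1
```

Run:
```python
from m import *
p,d=capture('wrist')
cv2.imwrite('pics/w2.png',cv2.resize(p[...,::-1],(800,600)))
for c,r in blobs('wrist',p,.026,300,99999): print(c.round(),np.round(r[0],1),np.round(r[1],1),round(r[2],1))
p,d=capture('top')
for c,r in blobs('top',p,.026): print(c.round(),np.round(r[0],1),np.round(r[1],1),round(r[2],1))
```

```text
[255. 287.] [568.1   8.3] [41.2 57.1] 13.7
[480.  46.] [462.2 100.2] [36.4 28.8] 10.9
[217. 227.] [458.5 112.4] [34.6 34.6] 1.2
[62.  4.] [1134.3  604.5] [ 33.1 380.3] 1.2
```

View pics/w2.png

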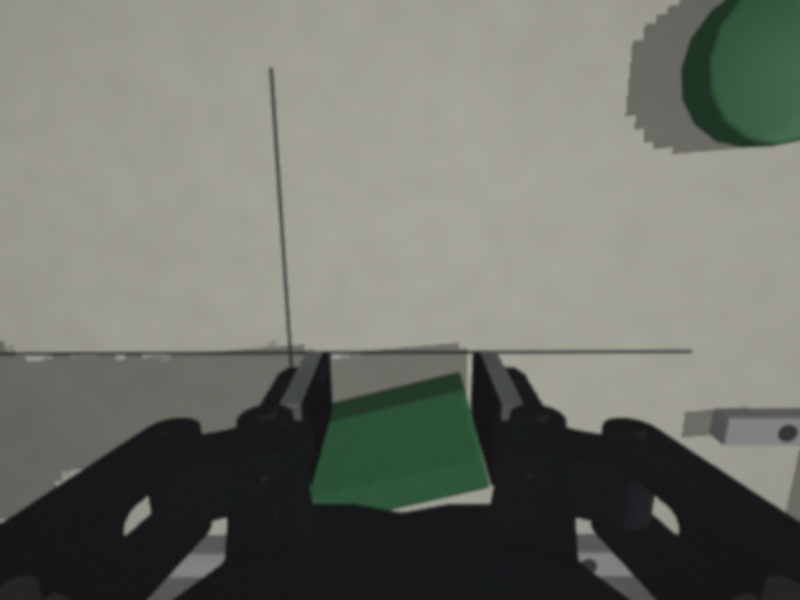

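The block is still oblique: its +y corner at (460,375) has slipped into the gap between the fingers. I'm measuring its corners, then will back off and push again from a shifted position.

Run:
```python
from m import *
f=lambda u,v,z=.026: (onplane('wrist',u*.64,v*.64,z)*1000).round(1)[:2]
a,b,c=f(332,419),f(463,393),f(490,487)
print(a,b,c, 'angle',np.degrees(np.arctan2(a[0]-b[0],b[1]-a[1])), 'width',np.linalg.norm(c-b))
e=(c-b)/np.linalg.norm(c-b); t=np.array([-e[1],e[0]]);t=t if t[1]<0 else -t
print('center',b+18*e+30*t, 'near -y corner',b+60*t,'farR',c+60*t)
```

```text
[555.4  -8.2] [547.6  31.4] [580.4  40.4] angle 11.142889858339256 width 34.01235069794496
center [572.89669318   7.23230847] near -y corner [563.47658568 -26.46133447] farR [596.27658568 -17.46133447]
```

Call:
{"op": "move_arm", "data": {"targets": [[[15,0,0],[0,0,0],44],[[28,0,0],[0,0,0],30],[[28,-2,0],[0,0,0],20],[[28,-2,0],[0,0,0],20],[[18,-2,0],[0,0,0],20],[[12,-2,0],[0,0,0],20],[[7,-2,0],[0,0,0],20],[[2,-2,0],[0,0,0],20],[[-3,-2,0],[0,0,0],20],[[-7,-2,0],[0,0,0],20],[[-11,-2,0],[0,0,0],20],[[-13,-2,0],[0,0,0],20]]}}

```text
time_s: 5.35
ee_pos: [0.5605, 0.0101, 0.0275]
eef_rot: [[-1.0, 0.021, 0.0], [0.021, 1.0, 0.0], [-0.0, 0.0, -1.0]]
ft_force: [0.0, -0.5, 1.5]
gripper_width: 0.0203
gripper_force: 0.2
```

Run:
```python
from m import *
o=monitor.get_obs(); print(o['ee_pos'],o['ft_force'],o['gripper_width'])
p,d=capture('wrist')
cv2.imwrite('pics/w3.png',cv2.resize(p[...,::-1],(800,600)))
```

```text
[0.56051711 0.0101239  0.02747018] [ 0.00936363 -0.45107994  1.46104566] 0.020288253987060075
```

View pics/w3.png

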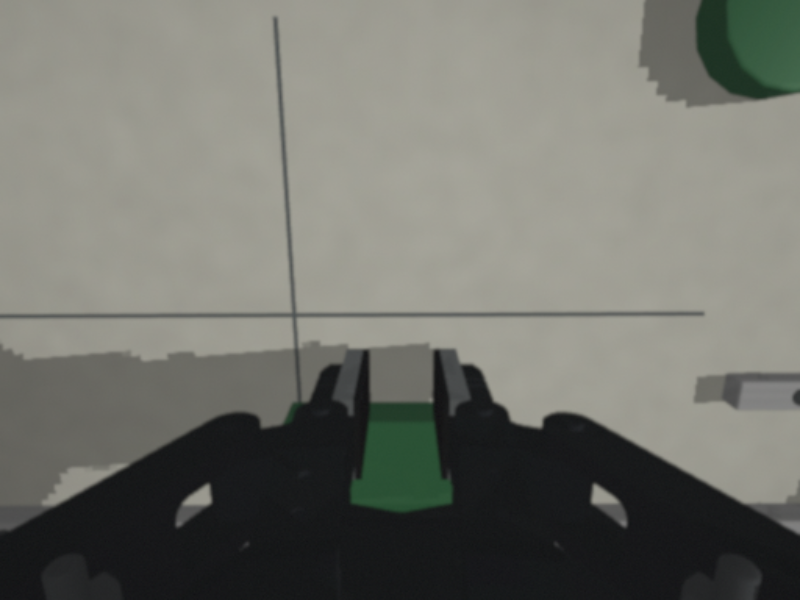

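The block is now parallel to the rail: its near edge is level at row ≈403 between the fingers. There's no rail contact force yet, so I'm pushing on gently.

Call:
{"op": "move_arm", "data": {"targets": [[[-3,0,0],[0,0,0],20],[[-5,0,0],[0,0,0],20],[[-6,0,0],[0,0,0],20],[[-6,0,0],[0,0,0],20]]}}

```text
time_s: 5.8
ee_pos: [0.5644, 0.01, 0.0272]
eef_rot: [[-1.0, 0.021, -0.003], [0.021, 1.0, -0.0], [0.003, -0.0, -1.0]]
ft_force: [-4.0, 0.3, 2.2]
gripper_width: 0.0202
gripper_force: 2.3
```

Call:
{"op": "move_arm", "data": {"targets": [[[-2,0,0],[0,0,0],20],[[-2,0,0],[0,0,0],20]]}}

```text
time_s: 6.0
ee_pos: [0.5645, 0.01, 0.027]
eef_rot: [[-1.0, 0.02, -0.007], [0.02, 1.0, -0.001], [0.007, -0.001, -1.0]]
ft_force: [-7.6, -0.2, 4.8]
gripper_width: 0.0199
gripper_force: 4.0
```

Run:
```python
from m import *
o=monitor.get_obs(); print(o['ee_pos'],o['ft_force'])
p,d=capture('wrist')
f=lambda u,v,z=.026: (onplane('wrist',u,v,z)*1000).round(1)[:2]
g=green(p)
for u in (190,195,235,245,255,265,275,300,310):
    v=np.where(g[150:,u])[0]
    if len(v)>3: print(u,150+v[0],f(u,150+v[0],.012))
u=np.where(g[262:275].any(0))[0];print(u.min(),u.max(),f(u.min(),268),f(u.max(),268))
```

```text
[0.56452205 0.00995879 0.02695778] [-7.61797423 -0.21783104  4.77569341]
235 267 [579.   -1.2]
245 259 [574.5   4.2]
255 259 [574.6   9.3]
265 259 [574.7  14.5]
275 259 [574.8  19.7]
183 278 [571.3 -24.5] [572.2  20.3]
```

Call:
{"op": "move_arm", "data": {"targets": [[[12,0,0],[0,0,0],20],[[14,0,-10],[0,0,0],20],[[14,10,-45],[0,0,0],0],[[-23,56,-45],[0,0,0],0],[[-23,56,-45],[0,0,0],0],[[-23,56,-45],[0,0,0],0]]}}

```text
time_s: 6.65
ee_pos: [0.5948, 0.0683, 0.0737]
eef_rot: [[-1.0, 0.018, 0.005], [0.018, 1.0, 0.002], [-0.005, 0.002, -1.0]]
ft_force: [-0.6, 0.2, -0.6]
gripper_width: 0.0
gripper_force: 0.0
```

Run:
```python
from m import *
o=monitor.get_obs(); print(o['ee_pos'],o['ft_force'],o['gripper_width'])
p,d=capture('wrist')
for c,r in blobs('wrist',p,.026,300,99999): print(c.round(),np.round(r[0],1),np.round(r[1],1),round(r[2],1))
cv2.imwrite('pics/w4.png',cv2.resize(p[...,::-1],(800,600)))
```

```text
[0.59481978 0.06831411 0.07365503] [-0.60508773  0.1940071  -0.64203112] 7.968610149069085e-06
[150. 210.] [587.    2.4] [60.5 37.1] 88.7
```

View pics/w4.png

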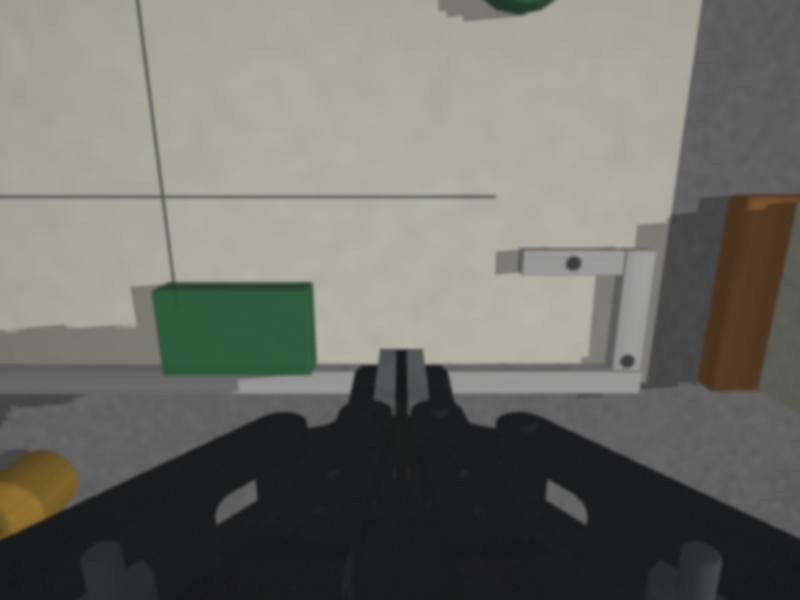

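The block lies flush along the rail (near edge level, top view of it at (235,330)). The closed fingers are past its +y end, so I'm lowering and pushing along −y.

Call:
{"op": "move_arm", "data": {"targets": [[[6,0,30],[0,0,0],0],[[6,0,45],[0,0,0],0],[[6,-8,47],[0,0,0],0],[[6,-18,47],[0,0,0],0],[[6,-26,47],[0,0,0],0],[[6,-34,47],[0,0,0],0],[[6,-42,47],[0,0,0],0],[[6,-50,47],[0,0,0],0],[[6,-60,47],[0,0,0],0],[[6,-70,47],[0,0,0],0],[[6,-80,47],[0,0,0],0],[[6,-90,47],[0,0,0],0]]}}

```text
time_s: 7.9
ee_pos: [0.5842, -0.0255, 0.0254]
eef_rot: [[-1.0, 0.021, -0.0], [0.021, 1.0, -0.0], [0.0, -0.0, -1.0]]
ft_force: [0.4, 0.3, 0.3]
gripper_width: -0.0001
gripper_force: 0.2
```

Run:
```python
from m import *
o=monitor.get_obs(); print(o['ee_pos'],o['ft_force'],o['gripper_width'])
p,d=capture('wrist')
for c,r in blobs('wrist',p,.026,300,99999): print(c.round(),np.round(r[0],1),np.round(r[1],1),round(r[2],1))
cv2.imwrite('pics/w5.png',cv2.resize(p[...,::-1],(800,600)))
```

```text
[ 0.58424118 -0.02545542  0.0254009 ] [0.43775651 0.27913661 0.3456744 ] -6.828466330607205e-05
[160. 250.] [585.2 -70.1] [36.5 60.4] 0.1
```

View pics/w5.png

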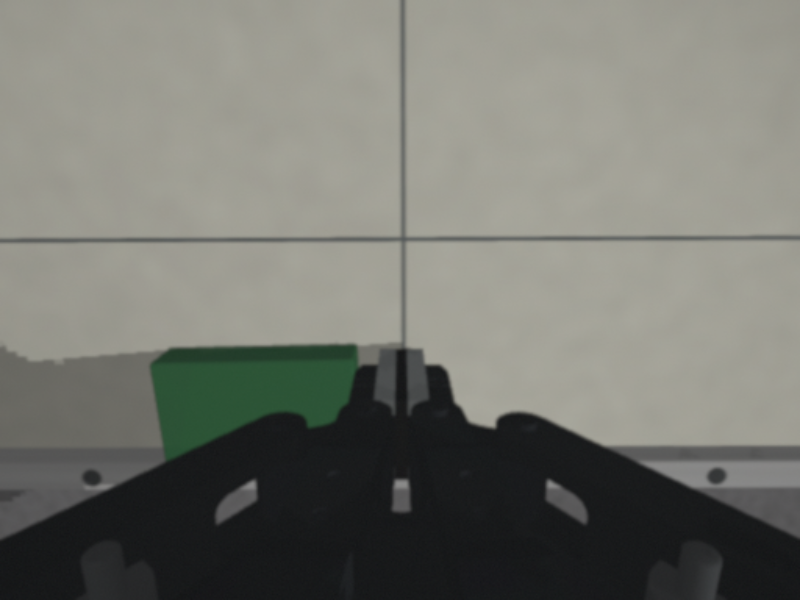

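The block slides true along the rail, its +y end against the fingers at (357,355). I'm continuing into the nest and slowing near the stop.

Call:
{"op": "move_arm", "data": {"targets": [[[0,-9,0],[0,0,0],0],[[0,-18,0],[0,0,0],0],[[0,-27,0],[0,0,0],0],[[0,-36,0],[0,0,0],0],[[0,-45,0],[0,0,0],0],[[0,-54,0],[0,0,0],0],[[0,-62,0],[0,0,0],0],[[0,-70,0],[0,0,0],0],[[0,-77,0],[0,0,0],0],[[0,-84,0],[0,0,0],0],[[0,-89,0],[0,0,0],0],[[0,-93,0],[0,0,0],0]]}}

```text
time_s: 9.15
ee_pos: [0.5824, -0.1178, 0.0254]
eef_rot: [[-1.0, 0.021, -0.0], [0.021, 1.0, 0.0], [0.0, 0.0, -1.0]]
ft_force: [0.4, 0.5, -1.5]
gripper_width: -0.0001
gripper_force: 0.1
```

Call:
{"op": "move_arm", "data": {"targets": [[[0,-3,0],[0,0,0],0],[[0,-5,0],[0,0,0],0],[[0,-6,0],[0,0,0],0],[[0,-6,0],[0,0,0],0]]}}

```text
time_s: 9.55
ee_pos: [0.5823, -0.1234, 0.0255]
eef_rot: [[-1.0, 0.021, -0.0], [0.021, 1.0, 0.0], [0.0, 0.0, -1.0]]
ft_force: [0.0, 0.0, 0.2]
gripper_width: 0.0
gripper_force: 0.0
```

Call:
{"op": "move_arm", "data": {"targets": [[[0,-2,0],[0,0,0],0],[[0,-4,0],[0,0,0],0],[[0,-5,0],[0,0,0],0],[[0,-5,0],[0,0,0],0]]}}

```text
time_s: 9.95
ee_pos: [0.5822, -0.1287, 0.0254]
eef_rot: [[-1.0, 0.021, -0.0], [0.021, 1.0, -0.0], [0.0, -0.0, -1.0]]
ft_force: [0.2, -0.7, 0.6]
gripper_width: -0.0004
gripper_force: 0.0
```

Run:
```python
from m import *
p,d=capture('wrist')
for c,r in blobs('wrist',p,.026,300,99999): print(c.round(),np.round(r[0],1),np.round(r[1],1),round(r[2],1))
cv2.imwrite('pics/w6.png',cv2.resize(p[...,::-1],(800,600)))
```

```text
[160. 250.] [ 583.3 -170.7] [36.2 60.1] 0.7
```

View pics/w6.png

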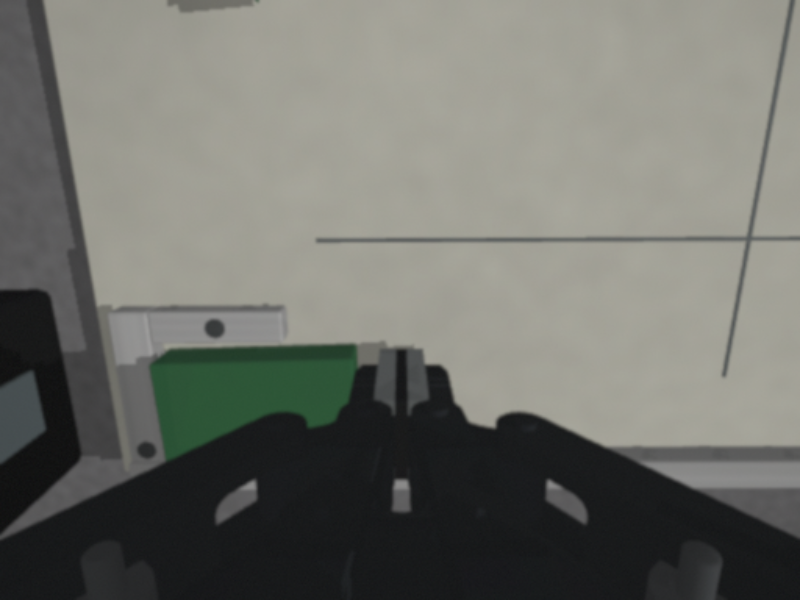

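The block is in the nest, beside the cheek at (215,328) and within a few mm of the stop at (145,400). One gentle push until contact force shows.

Call:
{"op": "move_arm", "data": {"targets": [[[0,-2,0],[0,0,0],0],[[0,-3,0],[0,0,0],0],[[0,-4,0],[0,0,0],0],[[0,-4,0],[0,0,0],0]]}}

```text
time_s: 10.4
ee_pos: [0.5826, -0.1309, 0.0255]
eef_rot: [[-1.0, 0.02, 0.001], [0.02, 1.0, 0.002], [-0.001, 0.002, -1.0]]
ft_force: [0.2, 4.1, 0.4]
gripper_width: -0.0003
gripper_force: 2.2
```

Call:
{"op": "move_arm", "data": {"targets": [[[0,-2,0],[0,0,0],0],[[0,-2,0],[0,0,0],0],[[0,4,0],[0,0,0],0],[[0,12,0],[0,0,0],0],[[0,16,-30],[0,0,0],0],[[20,40,-75],[0,0,0],0],[[60,80,-110],[0,0,0],0],[[80,100,-110],[0,0,0],0],[[80,100,-110],[0,0,0],0]]}}

```text
time_s: 11.3
ee_pos: [0.5002, -0.0265, 0.1372]
eef_rot: [[-1.0, 0.014, -0.002], [0.014, 1.0, 0.001], [0.002, 0.001, -1.0]]
ft_force: [1.5, 0.1, -0.8]
gripper_width: -0.0002
gripper_force: 0.0
```

Run:
```python
from m import *
p,d=capture('wrist'); f=lambda u,v,z: (onplane('wrist',u,v,z)*1000).round(1)[:2]
for c,r in blobs('wrist',p,.026,300,99999): print(c.round(),np.round(r[0],1),np.round(r[1],1),round(r[2],1))
u0,v0,w,h=0,170,300,214
cv2.imwrite('pics/w7.png',cv2.resize(p[...,::-1],(800,600),interpolation=cv2.INTER_CUBIC))
p,d=capture('top')
for c,r in blobs('top',p,.026): print(c.round(),np.round(r[0],1),np.round(r[1],1),round(r[2],1))
```

```text
[ 91. 282.] [ 586.9 -173.1] [41.2 64.7] 0.9
[431. 133.] [459.7 106.2] [44.4 38.8] 89.1
[ 70. 129.] [ 456.6 -169.9] [36.5 49.8] 16.2
[270. 373.] [ 61.8 -44.6] [60.7 24.9] 0.3
[300. 268.] [ 337.4 -133.1] [ 78.3 212.4] 22.9
[217. 227.] [458.5 112.4] [34.6 34.6] 1.2
[315. 184.] [ 588.6 -173.8] [57.5 30.8] 86.3
[62.  4.] [1134.3  604.5] [ 33.1 380.3] 1.2
```

View pics/w7.png

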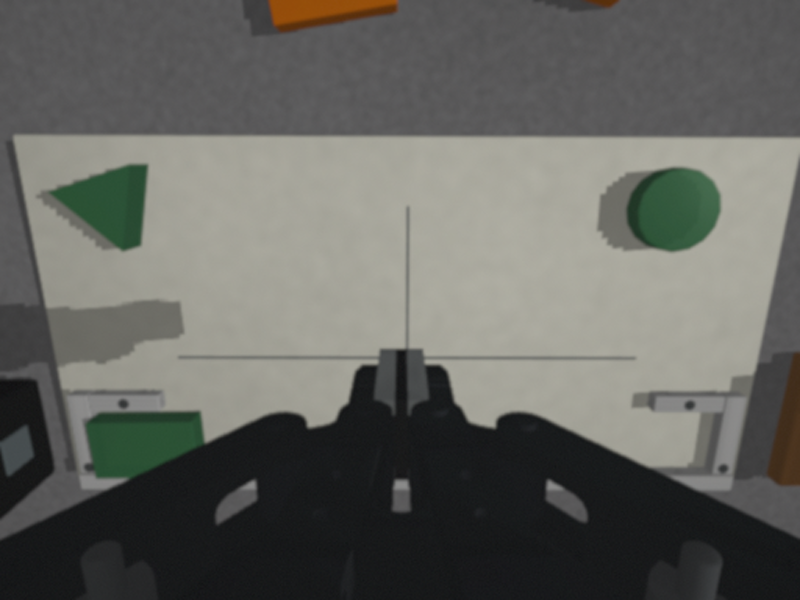

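The block sits in the right nest at (145,445), against the stop at (80,440). Before handing in, I'm checking the rail gap numerically.

Run:
```python
from m import *
p,d=capture('wrist'); f=lambda u,v,z: (onplane('wrist',u,v,z)*1000).round(1)[:2]
g=green(p); gr=p.astype(int).sum(2)
for u in (65,75,85,100):
    v=np.where(g[240:320,u])[0]+240; col=gr[v[-1]:330,u]; e=v[-1]+1+np.argmin(np.diff(col)[2:])+2
    print(u,'block far',v[-1],f(u,v[-1]+.5,.026),'rail far edge',e,f(u,e-.5,.022))
```

```text
65 block far 297 [ 599.6 -202.9] rail far edge 315 [ 620.1 -209. ]
75 block far 301 [ 603.9 -194.7] rail far edge 310 [ 615.  -198.9]
85 block far 301 [ 604.1 -185.8] rail far edge 306 [ 611.  -189.1]
100 block far 299 [ 602.3 -172.2] rail far edge 313 [ 618.6 -176.6]
```

```bash
python3 -c "
from rig import job; print(job.close_job())"
```

```text
the job is handed in; nothing more can be done
None
```

The job is handed in: the glass block was pushed flat against the rail in the open stretch, then slid home into the right-hand nest by the ray box. By camera it was about 1 mm from the rail (my estimate), it pressed firmly on the end stop, and the hand was clear; the judge's result was not shown.

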